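# Restock the patisserie counter display behind its front row

### The job

Restock the counter display from the carrier: move all four pieces of stock onto the display, each standing upright in the lane directly behind the front-row piece of its own kind, so that the back row repeats the order of the front row. Set the pieces down gently, and leave the front row standing where it is.

Things in the scene. Friction and masses are not known exactly. Their poses are not given: they have to be found in the camera images.
- stock_jar: Stock to be moved: squat round jam jar, 60 mm across and 75 mm high, amber glass with a paper band and a wide flat white lid (59 mm across, the top 14 mm), about 0.3 kg. It stands in one of the four compartments of the carrier. Origin: centre of its underside, z up.
- stock_hexjar: Stock to be moved: hexagonal honey jar, amber glass, 52 mm across its flats (60 mm across its corners) up to a height of 68 mm, above that a small round white lid 36 mm across; 85 mm high in all; two flats look along its +x and -x; about 0.24 kg. It stands in one of the four compartments of the carrier. Origin: centre of its underside, z up.
- stock_tin: Stock to be moved: plain steel tea tin of square section, 53 mm by 53 mm (sides along its x and y), 100 mm high, paper labels on its sides, about 0.16 kg. It stands in one of the four compartments of the carrier. Origin: centre of its underside, z up.
- stock_bottle: Stock to be moved: slim round cordial bottle, amber glass, 45 mm across up to a height of 72 mm, then a shoulder and a white screw cap 28 mm across; 112 mm high in all; about 0.2 kg. It stands in one of the four compartments of the carrier. Origin: centre of its underside, z up.
- front_jar: Front-row piece, loose, to be left alone: same kind and size as stock_jar (squat round jar). It stands mid-lane on the display at the customers' end, its middle 55 mm to +x of the display's. Origin: centre of its underside; axes parallel to the display's, so its free lane lies to its -x. Stock stands wholly on the board when its middle is 65 to 120 mm behind (-x of) this one's.
- front_hexjar: Front-row piece, loose, to be left alone: same kind and size as stock_hexjar (hexagonal jar). It stands mid-lane on the display at the customers' end, its middle 55 mm to +x of the display's. Origin: centre of its underside; axes parallel to the display's, so its free lane lies to its -x. Stock stands wholly on the board when its middle is 65 to 120 mm behind (-x of) this one's.
- front_tin: Front-row piece, loose, to be left alone: same kind and size as stock_tin (square tin). It stands mid-lane on the display at the customers' end, its middle 55 mm to +x of the display's. Origin: centre of its underside; axes parallel to the display's, so its free lane lies to its -x. Stock stands wholly on the board when its middle is 65 to 120 mm behind (-x of) this one's.
- front_bottle: Front-row piece, loose, to be left alone: same kind and size as stock_bottle (slim bottle). It stands mid-lane on the display at the customers' end, its middle 55 mm to +x of the display's. Origin: centre of its underside; axes parallel to the display's, so its free lane lies to its -x. Stock stands wholly on the board when its middle is 65 to 120 mm behind (-x of) this one's.
- display: Fixed dark wooden board 190 (x) by 374 (y) mm, its top 15 mm above the counter. Brass rails 5 mm thick, tops 33 mm above the counter, run along x at y = -180, -90, 0, 90, 180 mm: four lanes 85 mm wide, centred at y = -135, -45, 45, 135 mm. A brass strip 36 mm high closes the +x (customers') end; the -x end is open. Origin: centre of its underside, on the counter.
- carrier: Fixed shallow tray of pale wood, 84 (x) by 374 (y) mm, floor top 10 mm above the counter, walls and dividers 5 mm thick with tops 30 mm above the counter. Four compartments 74 (x) by 85 (y) mm inside, centred at y = -135, -45, 45, 135 mm, one stock piece near the middle of each. Origin: centre of its underside, on the counter.
Not all that is in view belongs to the job. What is shaped like the stock_bottle but blue is not meant. Leave any yellow look-alike of the stock_hexjar alone.

How it is judged:
By the outcome, as a careful person would: the job done as asked, in the order asked, and still so for the second after the job is handed in, with the robot touching nothing.
It also fails if it takes over 104 s, if anything falls off the work surface, if the arm or the gripper's body presses on something with over 40 N, if the wrist force passes 120 N, or if a joint passes its speed limit or range.

### The arm

A 7-joint arm with a two-finger parallel gripper is mounted at the origin on the work surface. World frame = base frame: x ahead of the robot, y to its left, z up, the work surface at z = 0. Lengths are in m, angles in rad, forces in N, time in s.
With the tool pointing down it reaches from about 0.4 to 0.85 m from the base axis. Payload 4.5 kg.
Tool frame: the origin (TCP) lies where the fingers leave the gripper's body, on its centre line; the fingertips stand 64 mm ahead of it and the grasp point (between the pads) lies 45 mm ahead of it; z points along the fingers, y is the line along which they close (so a half turn about z gives the same grasp; the last joint's range is limited). The gripper opens to 88 mm and grips with 3 to 60 N. Pads are 18 mm wide; open, the fingers measure 123 mm over their backs; the gripper's body (75 mm by 187 mm) begins 45 mm behind the grasp point.
Start: joints at [1.195, 0.689, -0.195, 1.565, 0.157, 0.902, -0.215], TCP at [0.249, -0.573, 0.303] pointing down, gripper open.
Joint ranges: [-3.01, 3.01], [-0.46, 2.08], [-1.47, 1.51], [0.13, 2.56], [-1, 4.14], [0.04, 2.09], [-2.66, 2.66]. Speed limits (rad/s): [2.57, 2.57, 3.14, 3.14, 3.14, 3.14, 3.14].

### API

Orientations are given as a unit quaternion [x, y, z, w].
In Python, from plant import r gives the robot as it stands.
- The arm moves only by the tool play_rows, never from a script. Its arguments are lists of equal length, an entry for each row: "translation": the shift along the tool's x, y, z in m, a list of three; "delta_rot": the turn, a rotation vector about the tool's x, y, z in degrees, a list of three; "grip": the opening, from -1 (shut) to 1 (fully open). In form: {"translation": [[x, y, z], ...], "delta_rot": [[rx, ry, rz], ...], "grip": [grip, ...]}. A call has 1 to 20 rows; each row shifts and turns the commanded pose from where the row before left it, along the tool's axes as they then stand; what a row does not reach is not made up. A row lasts 1/8 s, in which the tool goes at most 62.5 mm and 10.7 degrees, less where a joint would pass 70% of its speed; a pose out of reach is approached as far as the arm can. A call with a gripper value outside its range is refused whole. The fingers move at their own pace and stop on an object; "squeeze" is the grip in N (left out, the last holds). Time passes only in rows, so rows that do not move let the fingers close. It gives the time, the measured TCP pose, the force, the opening and the grip force at its end, in the units of the state.
- r.get_state(): the state, without advancing time (a new reading comes with each control period).
- r.snapshot(name): name is "side" or "top"; returns the picture (480x640x3 uint8, blue, green, red); there is no depth.
- r.get_calibration(name): a dict with "intrinsics" (3x3 intrinsics, pixels), "k1" (the pictures are not rectified: a ray, as slopes to the right and down, at radius r is drawn at 1 + k1 r^2 times it, then the intrinsics apply), "eye" and "rotation" of the camera in the world. Camera axes: x right, y up, looking along -z (the intrinsics and any distortion apply to the point x, -y, -z); pixel columns grow to the right and rows downward; lengths in m; the calibration is good to about 2 mm. A picture is of the moment at which its call begins. get_calibration takes no time and is no camera call.
- r.finish_job(): hands the job in; it is judged then, once.
Trained networks look in the newest picture that a camera, given by its name, has taken for a name from the list of things; names that differ only in an ending like _2 or _b are one class to them, and where a whole thing is asked for, a point or a joint stands for the part that bears it (a point fixed in the world has none). Each returns a list of dicts, best first, with "confidence" (0 to 1); they miss things now and then, are a little off and sometimes report something else, mostly with a low value. They report only what shows in the picture. A call takes as long as a camera call. They do not tell look-alikes from the thing itself.
- r.look_for(camera, target): "point" ([x, y, z] in m, in world coordinates, good to about 4 mm: the middle of the surface that is visible of it).
- r.silhouettes(camera, target): "pixels" (480x640 bool, what is visible of it).
The state is a dict: "clock": time; "q": joint angles; "qd": joint speeds; "joint_torque": joint torques, N m; "tool_pos": TCP position; "eef_rot": TCP orientation; "contact_force": force on the tool from outside, world axes, zero at the start; "moment": the same for the moment, N m; "opening": opening from 0.0 (shut) to 1.0 (fully open); "finger_force": force on a finger pad.
Only numpy, scipy, OpenCV 4.12 (cv2) and the standard library are available. Lean on these libraries where they do the work, as an engineer would, in place of code of your own. Each camera call takes 0.05 s, during which the arm holds its last target. There are 200 camera calls.

## Working session

There is one attempt and no reset: what is moved stays moved. The work goes in short steps, Python scripts to look and compute and a tool call to move; the robot and the scene stay as the last step left them, time stands still between calls to the robot, and variables do not carry over. Pictures are saved under pics/ and viewed, at most 14 in all, crops included, and the job is handed in when it is done.

Besides the shell and the picture viewer there is one more tool, called as name(argument=value, ...) on one line, values as JSON. play_rows: Moves the arm, as the interface text tells. Its arguments: {"type":"object","properties":{"translation":{"type":"array","items":{"type":"array","items":{"type":"number"}}},"delta_rot":{"type":"array","items":{"type":"array","items":{"type":"number"}}},"grip":{"type":"array","items":{"type":"number"}},"squeeze":{"type":"number"}},"required":["translation","delta_rot","grip"]}

```bash
mkdir -p pics; ls
python3 - <<'E'
from plant import r
import cv2
for n in("side","top"):
    cv2.imwrite(f"pics/{n}0.png",r.snapshot(n)); c=r.get_calibration(n); print(n,c)
    for t in ["stock_jar","stock_hexjar","stock_tin","stock_bottle","display","carrier"]:
        print(t,[([round(float(v),3) for v in d["point"]],round(d["confidence"],2)) for d in r.look_for(n,t)])
s=r.get_state();print(s)
E
```

```text
pics
side {'intrinsics': array([[598.94190611,   0.        , 306.81162236],
       [  0.        , 598.94190611, 229.94564274],
       [  0.        ,   0.        ,   1.        ]]), 'k1': -0.048436089853994654, 'eye': array([0.31070277, 0.91825275, 0.84333671]), 'rotation': array([-0.05824038,  0.41484933,  0.89736438, -0.13872732])}
stock_jar [([0.424, 0.131, 0.084], 0.84), ([0.718, 0.162, 0.086], 0.47)]
stock_hexjar [([0.442, -0.056, 0.083], 0.88), ([0.424, -0.184, 0.059], 0.68), ([0.65, 0.045, 0.016], 0.67), ([0.515, -0.243, 0.053], 0.57)]
stock_tin [([0.439, 0.049, 0.098], 0.77)]
stock_bottle [([0.433, 0.216, 0.076], 0.83), ([0.399, 0.348, 0.072], 0.81)]
display [([0.651, 0.047, 0.018], 0.78)]
carrier [([0.419, 0.171, 0.019], 0.89), ([0.427, 0.13, 0.087], 0.59)]
top {'intrinsics': array([[552.1342724 ,   0.        , 319.83693383],
       [  0.        , 552.1342724 , 244.32395072],
       [  0.        ,   0.        ,   1.        ]]), 'k1': 0.012801208330568336, 'eye': array([0.50614764, 0.02943086, 1.23710786]), 'rotation': array([ 0.02484271, -0.01821527, -0.69962204,  0.71384876])
[... 447 characters left out ...]
7,  0.68907258, -0.19459445,  1.56530451,  0.15732725,
        0.90247802, -0.21508939]), 'qd': array([ 1.89174878e-03, -4.93946429e-04, -4.22550972e-04, -1.57320715e-03,
        9.44678630e-04,  9.64995604e-04,  2.02662107e-05]), 'joint_torque': array([ 5.17512290e-04, -5.27372575e+01, -1.26638778e+00, -1.53719294e+01,
       -5.18673426e-02, -7.62906693e-04,  1.59903664e-05]), 'tool_pos': array([ 0.24902662, -0.57327188,  0.3027585 ]), 'eef_rot': array([9.79079342e-01, 2.03478838e-01, 7.97341843e-06, 6.19338494e-05]), 'contact_force': array([-0.73267146, -0.47403619,  0.66062341]), 'moment': array([ 0.00501349,  0.03368003, -0.00840739]), 'finger_force': 0.0, 'opening': 1.0039543140765486}
```

View pics/top0.png

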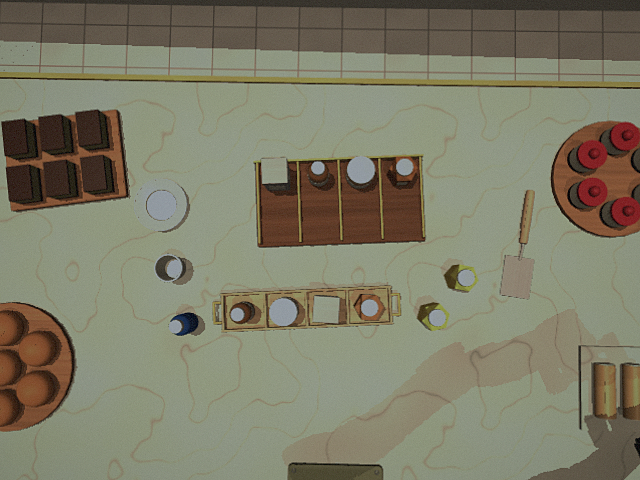

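View pics/side0.png

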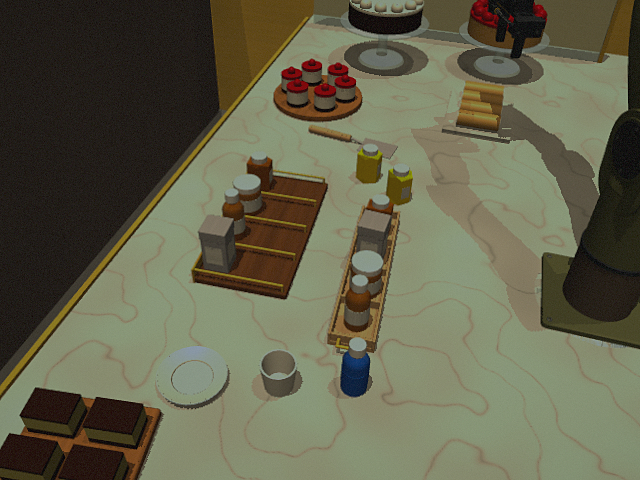

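The top view shows the front row, left to right (+y to −y): tin (275,172), bottle (318,168), jar (361,172), hexjar (404,170). The carrier holds bottle (240,314), jar (283,312), tin (325,310), hexjar (369,307). The decoys are the blue bottle at (183,324) and the yellow hexjars at (434,316) and (462,276). The side view agrees with this.

```bash
cat > h.py <<'E'
import numpy as np, cv2
from scipy.spatial.transform import Rotation as R
def cam(r,n):
    c=r.get_calibration(n); return c['intrinsics'],c['k1'],np.array(c['eye']),R.from_quat(c['rotation']).as_matrix()
def pix2w(C,uv,z):
    K,k,e,M=C; uv=np.atleast_2d(np.array(uv,float))
    n=cv2.undistortPoints(uv[:,None],K,np.array([k,0,0,0.]))[:,0]
    d=np.c_[n[:,0],-n[:,1],-np.ones(len(n))]@M.T
    return e+d*((z-e[2])/d[:,2])[:,None]
def w2pix(C,p):
    K,k,e,M=C; c=(np.atleast_2d(p)-e)@M; n=np.c_[c[:,0]/-c[:,2],-c[:,1]/-c[:,2]]
    n=n*(1+k*(n**2).sum(1))[:,None]; return n*K[0,0]+K[:2,2]
E
python3 - <<'E'
from plant import r
from h import *
im=cv2.imread("pics/top0.png"); C=cam(r,"top")
hsv=cv2.cvtColor(im,cv2.COLOR_BGR2HSV)
S={'f_tin':(275,170,.115),'f_bottle':(318,168,.127),'f_jar':(361,172,.09),'f_hex':(404,166,.1),
's_bottle':(237,314,.122),'s_jar':(283,312,.085),'s_tin':(325,310,.11),'s_hex':(369,308,.095)}
for n,(u,v,z) in S.items():
    ref=np.median(im[v-2:v+3,u-2:u+3].reshape(-1,3).astype(int),0)
    m=(np.abs(im.astype(int)-ref).max(2)<28).astype(np.uint8)
    win=np.zeros_like(m); win[v-20:v+21,u-20:u+21]=1
    nl,lab,st,ce=cv2.connectedComponentsWithStats(m*win,connectivity=4)
    l=lab[v,u]; cnt=cv2.findContours((lab==l).astype(np.uint8),0,2)[0][0]
    cr=cv2.minAreaRect(pix2w(C,cnt[:,0],z)[:,:2].astype(np.float32))
    w=pix2w(C,ce[l],z)[0]
    print(n,ref,ce[l].round(1),st[l,4],w.round(4),'rect',np.round(cr[0],4),np.round(cr[1],4),round(cr[2],1))
crop=np.hstack([cv2.resize(im[140:260,240:440],None,fx=3,fy=3,interpolation=2)]) 
crop2=cv2.resize(im[280:340,210:410],None,fx=3,fy=3,interpolation=2)
cv2.imwrite("pics/crop0.png",np.vstack([crop,crop2]))
for t in ["carrier","display"]:
    d=r.silhouettes("top",t); print(t,[(x['confidence'],x['pixels'].sum(),cv2.minAreaRect(np.argwhere(x['pixels'])[:,::-1].astype(np.float32))) for x in d][:2])
E
```

```text
f_tin [133. 153. 147.] [274.  164.4] 965 [0.7371 0.1382 0.115 ] rect [0.7328 0.1362] [0.0685 0.0824] 1.1
f_bottle [161. 154. 146.] [317.3 167.4] 127 [0.7302 0.0489 0.127 ] rect [0.7299 0.0495] [0.0226 0.0244] 1.1
f_jar [161. 154. 147.] [360.4 169.1] 580 [ 0.7356 -0.041   0.09  ] rect [ 0.7359 -0.0411] [0.0551 0.0552] 45.8
f_hex [156. 154. 146.] [404.1 166.6] 210 [ 0.7407 -0.1309  0.1   ] rect [ 0.7408 -0.1307] [0.0315 0.0332] 1.0
s_bottle [161. 154. 147.] [236.7 314.2] 131 [0.4301 0.2048 0.122 ] rect [0.4305 0.2042] [0.024  0.0242] 1.2
s_jar [161. 154. 146.] [282.5 311.7] 598 [0.4346 0.1156 0.085 ] rect [0.4351 0.1156] [0.0558 0.0555] 46.4
s_tin [135. 153. 146.] [325.4 309.3] 646 [0.4428 0.0268 0.11  ] rect [0.4429 0.0266] [0.0515 0.0515] 87.1
s_hex [160. 154. 146.] [369.  307.5] 221 [ 0.4477 -0.0629  0.095 ] rect [ 0.4476 -0.0629] [0.0307 0.0329] 1.2
carrier [(0.61, np.int64(4547), ((305.42230224609375, 308.32916259765625), (40.88603210449219, 188.70297241210938), 87.33700561523438))]
display [(0.83, np.int64(11632), ((338.7994384765625, 200.63531494140625), (86.87439727783203, 168.43914794921875), 87.75425720214844))]
```

View pics/crop0.png

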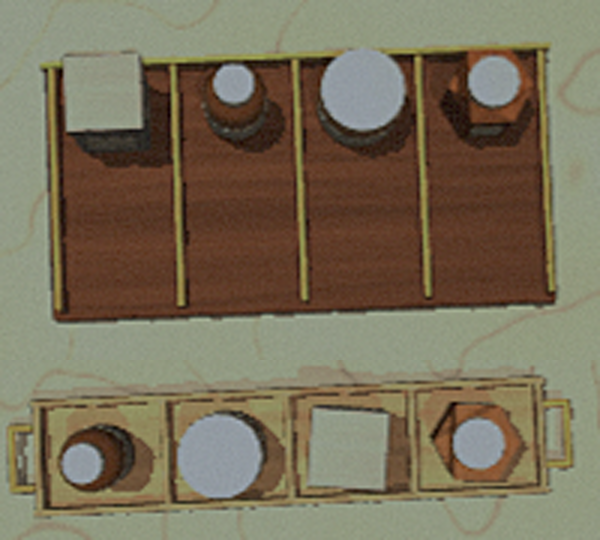

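Run:
```python
from plant import r
from h import *
from scipy.optimize import minimize
im=cv2.imread("pics/top0.png"); C=cam(r,"top")
hsv=cv2.cvtColor(im,cv2.COLOR_BGR2HSV)
print(hsv[311,357],hsv[300,366],hsv[311,381],'floor',hsv[290,352],hsv[322,385])
d=pix2w(C,[[259.3,246.7],[424.7,240.7]],.015); print(d.round(4))
# rails
a=pix2w(C,[[240+56/3,140+66/3],[240+63/3,140+312/3],[240+543/3,140+46/3],[240+551/3,140+292/3],[240+298/3,140+60/3],[240+305/3,140+300/3]],.033);print(a.round(4))
for i in (0,2,4):
    v=a[i]-a[i+1]; print('rail yaw',np.degrees(np.arctan2(v[1],v[0])))
# hex jar fit
for nm in("top",):
  ds=r.silhouettes(nm,"stock_hexjar")
  for x in ds: 
    m=x['pixels']; ys,xs=np.nonzero(m); print(x['confidence'],xs.mean(),ys.mean(),m.sum())
  m=[x['pixels'] for x in ds if abs(np.nonzero(x['pixels'])[1].mean()-369)<12 and abs(np.nonzero(x['pixels'])[0].mean()-307)<12]
  if m:
    m=m[0]; S=8
    big=cv2.resize(m[280:340,340:400].astype(np.uint8),None,fx=S,fy=S,interpolation=0)
    def f(p):
        x,y,yaw=p; t=np.radians(yaw+30+60*np.arange(6)); rr=.052/np.sqrt(3)
        P=np.vstack([np.c_[x+rr*np.cos(t),y+rr*np.sin(t),np.full(6,z)] for z in(.010,.078)])
        t=np.linspace(0,6.28,24); P=np.vstack([P,np.c_[x+.018*np.cos(t),y+.018*np.sin(t),np.full(24,.095)]])
        h=cv2.convexHull(((w2pix(C,P)-[340,280]+.5)*S).astype(np.int32)); q=np.zeros_like(big); cv2.fillConvexPoly(q,h,1)
        return 1-(q&big).sum()/(q|big).sum()
    for y0 in range(-30,30,4):
        s=minimize(f,[.4477,-.063,y0],method='Nelder-Mead',options=dict(initial_simplex=[[.4477,-.063,y0],[.4507,-.063,y0],[.4477,-.06,y0],[.4477,-.063,y0+3]]))
        print(y0,s.x.round(4),round(s.fun,4))
```

```text
[ 12 147 123] [102  31 164] [ 14 129 113] floor [ 16 117 100] [ 18 118 106]
[[ 0.5726  0.1758  0.015 ]
 [ 0.5932 -0.1903  0.015 ]]
[[ 0.7587  0.1801  0.033 ]
 [ 0.5776  0.1701  0.033 ]
 [ 0.7801 -0.1772  0.033 ]
 [ 0.5992 -0.1847  0.033 ]
 [ 0.7665  0.0023  0.033 ]
 [ 0.5899 -0.006   0.033 ]]
rail yaw 3.157004169879274
rail yaw 2.3905849919353255
rail yaw 2.701517261538757
0.78 367.23519163763063 306.6759581881533 574
0.67 460.5662162162162 277.47297297297297 740
0.57 432.3496835443038 315.9382911392405 632
0.25 241.33760683760684 312.54700854700855 468
-30 [  0.4473  -0.0623 -27.8398] 0.1194
-26 [ 0.4477 -0.0624  0.7387] 0.0505
-22 [ 0.4477 -0.0622  0.8883] 0.0506
-18 [ 0.4477 -0.0622  1.1366] 0.0515
-14 [ 0.4476 -0.0623  1.3063] 0.0515
-10 [ 0.4476 -0.0622  0.4185] 0.0513
-6 [ 0.4477 -0.0623  0.7032] 0.0508
-2 [ 0.4476 -0.0626  0.0301] 0.0524
2 [ 0.4475 -0.062   2.5586] 0.0538
6 [ 0.4477 -0.0622  1.7286] 0.0511
10 [ 0.4475 -0.0628 -0.2233] 0.0545
14 [ 0.4477 -0.0623  0.9294] 0.0506
18 [ 0.4476 -0.0623  0.4031] 0.0506
22 [ 0.4478 -0.0625  0.8522] 0.0509
26 [ 0.4477 -0.0622  0.8513] 0.0506
```

play_rows(translation=[[0,0,0],[0,0,0],[0,0,0],[0,0,0],[0,0,0],[0,0,0],[0,0,0],[0.0425,0.0165,0.0085],[0.0425,0.0165,0.0085],[0.0425,0.0165,0.0085],[0.0425,0.0165,0.0085],[0.0425,0.0165,0.0085],[0.0425,0.0165,0.0085],[0.0425,0.0165,0.0085],[0.0425,0.0165,0.0085],[0.0425,0.0165,0.0085],[0.0425,0.0165,0.0085],[0.0425,0.0165,0.0085],[0.0425,0.0165,0.0085],[0,0,0]], delta_rot=[[0,0,-9.5],[0,0,-9.5],[0,0,-9.5],[0,0,-9.5],[0,0,-9.5],[0,0,-9.5],[0,0,-9.5],[0,0,0],[0,0,0],[0,0,0],[0,0,0],[0,0,0],[0,0,0],[0,0,0],[0,0,0],[0,0,0],[0,0,0],[0,0,0],[0,0,0],[0,0,0]], grip=[1,1,1,1,1,1,1,1,1,1,1,1,1,1,1,1,1,1,1,1], squeeze=25)

```text
clock: 3.35
tool_pos: [0.4491, -0.0591, 0.2005]
eef_rot: [0.705, 0.71, 0.002, -0.0]
contact_force: [-0.8, -0.5, -0.5]
opening: 1.002
finger_force: 0.0
```

play_rows(translation=[[0,0,0.025],[0,0,0.025],[0,0,0.02],[0,0,0.015],[0,0,0.007],[0,0,0.006],[0,0,0]], delta_rot=[[0,0,0],[0,0,0],[0,0,0],[0,0,0],[0,0,0],[0,0,0],[0,0,0]], grip=[1,1,1,1,1,1,1])

```text
clock: 4.22
tool_pos: [0.4472, -0.0636, 0.1027]
eef_rot: [0.707, 0.707, -0.0, 0.0]
contact_force: [0.9, 0.5, 0.7]
opening: 0.997
finger_force: 0.0
```

play_rows(translation=[[0,0,0],[0,0,0],[0,0,0],[0,0,0],[0,0,0],[0,0,0]], delta_rot=[[0,0,0],[0,0,0],[0,0,0],[0,0,0],[0,0,0],[0,0,0]], grip=[-1,-1,-1,-1,-1,-1])

```text
clock: 4.97
tool_pos: [0.4474, -0.0633, 0.1028]
eef_rot: [0.707, 0.707, 0.0, 0.0]
contact_force: [0.3, 0.4, 3.2]
opening: 0.587
finger_force: 25.0
```

play_rows(translation=[[0,0,-0.01],[0,0,-0.02],[0,0,-0.03],[0,0,-0.03],[0,0,-0.025],[-0.005,0.0135,-0.015],[-0.011,0.029,0],[-0.014,0.038,0],[-0.014,0.038,0],[-0.014,0.038,0],[-0.01,0.026,0],[-0.005,0.013,0],[0,0,0.01],[0,0,0.025],[0,0,0.03],[0,0,0.025],[0,0,0.015],[0,0,0.01],[0,0,0.005],[0,0,0]], delta_rot=[[0,0,0],[0,0,0],[0,0,0],[0,0,0],[0,0,0],[0,0,0],[0,0,0],[0,0,0],[0,0,0],[0,0,0],[0,0,0],[0,0,-2],[0,0,0],[0,0,0],[0,0,0],[0,0,0],[0,0,0],[0,0,0],[0,0,0],[0,0,0]], grip=[-1,-1,-1,-1,-1,-1,-1,-1,-1,-1,-1,-1,-1,-1,-1,-1,-1,-1,-1,-1])

```text
clock: 7.48
tool_pos: [0.6428, -0.1364, 0.113]
eef_rot: [0.695, 0.719, 0.0, 0.0]
contact_force: [0.3, 1.0, -2.3]
opening: 0.587
finger_force: 25.0
```

play_rows(translation=[[0,0,0.002],[0,0,0.002],[0,0,0.001],[0,0,0]], delta_rot=[[0,0,0],[0,0,0],[0,0,0],[0,0,0]], grip=[-1,-1,-1,-1])

```text
clock: 7.98
tool_pos: [0.6428, -0.1364, 0.108]
eef_rot: [0.695, 0.719, 0.0, 0.0]
contact_force: [-0.7, 0.3, -0.5]
opening: 0.587
finger_force: 25.0
```

play_rows(translation=[[0,0,0.0005],[0,0,0]], delta_rot=[[0,0,0],[0,0,0]], grip=[-1,-1])

```text
clock: 8.22
tool_pos: [0.6428, -0.1364, 0.1079]
eef_rot: [0.695, 0.719, -0.0, 0.0]
contact_force: [-2.0, 0.1, 5.8]
opening: 0.587
finger_force: 25.0
```

play_rows(translation=[[0,0,0],[0,0,0],[0,0,0],[0,0,-0.01],[0,0,-0.03],[0,0,-0.04],[0,0,-0.02],[0.012,-0.0098,0],[0.035,-0.029,0],[0.04,-0.033,0],[0.04,-0.033,0],[0.04,-0.033,0],[0.04,-0.033,0],[0.033,-0.027,0],[0.012,-0.01,0],[0,0,0]], delta_rot=[[0,0,0],[0,0,0],[0,0,0],[0,0,0],[0,0,0],[0,0,0],[0,0,2],[0,0,0],[0,0,0],[0,0,0],[0,0,0],[0,0,0],[0,0,0],[0,0,0],[0,0,0],[0,0,0]], grip=[0.5,0.5,0.5,0.5,0.5,0.5,0.5,1,1,1,1,1,1,1,1,1])

```text
clock: 10.22
tool_pos: [0.4344, 0.1167, 0.2073]
eef_rot: [0.706, 0.708, -0.0, -0.0]
contact_force: [1.2, 0.3, 0.4]
opening: 1.0
finger_force: 0.0
```

```bash
cat > chk.py <<'E'
import sys,cv2
from plant import r
n=sys.argv[1]; a=r.snapshot("top")[140:340,200:440]; b=r.snapshot("side")[130:350,170:430]
a=cv2.resize(a,None,fx=1.65,fy=1.65,interpolation=2); b=cv2.resize(b,(390,330),interpolation=2)
cv2.imwrite(f"pics/{n}.png",cv2.hconcat([a[:330,:396],b]))
s=r.get_state(); print(s['tool_pos'].round(4),s['contact_force'].round(1),s['clock'])
E
python3 chk.py c1
```

```text
[0.4356 0.1151 0.2072] [-0.5  0.5 -0.4] 10.325
```

View pics/c1.png

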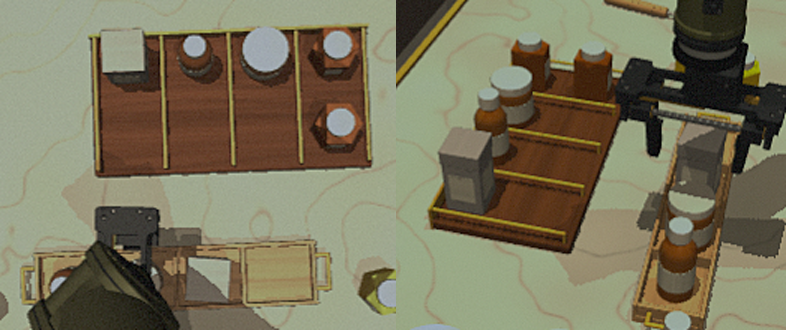

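The hexjar now stands upright in its lane behind the front hexjar (crop 340,125). Next is the jar.

play_rows(translation=[[0,0,0.025],[0,0,0.03],[0,0,0.025],[0,0,0.015],[0,0,0.007],[0,0,0.005],[0,0,0],[0,0,0],[0,0,0],[0,0,0],[0,0,0],[0,0,0]], delta_rot=[[0,0,0],[0,0,0],[0,0,0],[0,0,0],[0,0,0],[0,0,0],[0,0,0],[0,0,0],[0,0,0],[0,0,0],[0,0,0],[0,0,0]], grip=[1,1,1,1,1,1,1,-1,-1,-1,-1,-1])

```text
clock: 11.82
tool_pos: [0.435, 0.1157, 0.1004]
eef_rot: [0.707, 0.707, 0.0, 0.0]
contact_force: [-0.3, 1.0, 3.9]
opening: 0.67
finger_force: 25.0
```

play_rows(translation=[[0,0,-0.01],[0,0,-0.02],[0,0,-0.03],[0,0,-0.03],[0,0,-0.025],[-0.01,0.0125,-0.015],[-0.024,0.03,0],[-0.032,0.04,0],[-0.032,0.04,0],[-0.032,0.04,0],[-0.022,0.0275,0],[-0.01,0.0125,0],[0,0,0.01],[0,0,0.025],[0,0,0.03],[0,0,0.025],[0,0,0.015],[0,0,0.01],[0,0,0.005],[0,0,0]], delta_rot=[[0,0,0],[0,0,0],[0,0,0],[0,0,0],[0,0,0],[0,0,0],[0,0,0],[0,0,0],[0,0,0],[0,0,0],[0,0,0],[0,0,0],[0,0,0],[0,0,0],[0,0,0],[0,0,0],[0,0,0],[0,0,0],[0,0,0],[0,0,0]], grip=[-1,-1,-1,-1,-1,-1,-1,-1,-1,-1,-1,-1,-1,-1,-1,-1,-1,-1,-1,-1])

```text
clock: 14.32
tool_pos: [0.6376, -0.0463, 0.1104]
eef_rot: [0.707, 0.707, 0.0, 0.0]
contact_force: [0.5, -0.2, -2.6]
opening: 0.668
finger_force: 25.0
```

play_rows(translation=[[0,0,0.002],[0,0,0.002],[0,0,0.001],[0,0,0]], delta_rot=[[0,0,0],[0,0,0],[0,0,0],[0,0,0]], grip=[-1,-1,-1,-1])

```text
clock: 14.82
tool_pos: [0.6375, -0.0464, 0.1056]
eef_rot: [0.707, 0.707, 0.0, 0.0]
contact_force: [-1.4, 1.0, -1.1]
opening: 0.67
finger_force: 25.0
```

play_rows(translation=[[0,0,0.0005],[0,0,0],[0,0,0],[0,0,0],[0,0,0],[0,0,-0.01],[0,0,-0.035],[0,0,-0.045],[0,0,-0.02],[0.005,-0.0136,0],[0.014,-0.037,0],[0.018,-0.048,0],[0.018,-0.048,0],[0.013,-0.035,0],[0.005,-0.013,0],[0,0,0],[0,0,0]], delta_rot=[[0,0,0],[0,0,0],[0,0,0],[0,0,0],[0,0,0],[0,0,0],[0,0,0],[0,0,0],[0,0,0],[0,0,0],[0,0,0],[0,0,0],[0,0,0],[0,0,0],[0,0,0],[0,0,3],[0,0,0]], grip=[-1,-1,0.68,0.68,0.68,0.68,0.68,0.68,0.68,1,1,1,1,1,1,1,1])

```text
clock: 16.95
tool_pos: [0.4447, 0.0264, 0.2148]
eef_rot: [0.726, 0.687, 0.001, 0.001]
contact_force: [-0.3, -0.2, -0.6]
opening: 1.0
finger_force: 0.0
```

```bash
python3 chk.py c2
```

```text
[0.4443 0.0263 0.2147] [ 0.8  0.6 -0.4] 17.05
```

View pics/c2.png

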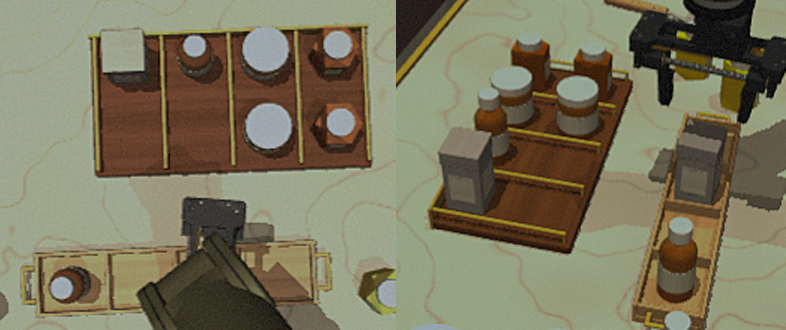

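The jar is standing in its lane (crop 268,126). Next is the tin.

play_rows(translation=[[0,-0.0014,0.02],[0,0,0.025],[0,0,0.02],[0,0,0.015],[0,0,0.007],[0,0,0.005],[0,0,0],[0,0,0],[0,0,0],[0,0,0],[0,0,0],[0,0,0]], delta_rot=[[0,0,0],[0,0,0],[0,0,0],[0,0,0],[0,0,0],[0,0,0],[0,0,0],[0,0,0],[0,0,0],[0,0,0],[0,0,0],[0,0,0]], grip=[1,1,1,1,1,1,1,-1,-1,-1,-1,-1])

```text
clock: 18.55
tool_pos: [0.4417, 0.0268, 0.1228]
eef_rot: [0.726, 0.688, 0.0, 0.0]
contact_force: [-0.0, 0.2, 2.1]
opening: 0.587
finger_force: 25.0
```

play_rows(translation=[[0,0,-0.01],[0,0,-0.02],[0,0,-0.03],[0,0,-0.03],[0,0,-0.025],[0,0,-0.015],[0.007,0.0136,0],[0.015,0.03,0],[0.02,0.039,0],[0.02,0.039,0],[0.018,0.036,0],[0.012,0.023,0],[0.005,0.01,0],[0,0,0.015],[0,0,0.03],[0,0,0.03],[0,0,0.025],[0,0,0.013],[0,0,0.007],[0,0,0]], delta_rot=[[0,0,0],[0,0,0],[0,0,0],[0,0,0],[0,0,-3],[0,0,-3],[0,0,0],[0,0,0],[0,0,0],[0,0,0],[0,0,0],[0,0,0],[0,0,0],[0,0,0],[0,0,0],[0,0,0],[0,0,0],[0,0,0],[0,0,0],[0,0,0]], grip=[-1,-1,-1,-1,-1,-1,-1,-1,-1,-1,-1,-1,-1,-1,-1,-1,-1,-1,-1,-1])

```text
clock: 21.05
tool_pos: [0.6266, 0.1334, 0.1328]
eef_rot: [0.688, 0.725, -0.0, -0.0]
contact_force: [-0.3, 0.9, -1.3]
opening: 0.591
finger_force: 25.0
```

play_rows(translation=[[0,0,0.002],[0,0,0.002],[0,0,0.001],[0,0,0]], delta_rot=[[0,0,0],[0,0,0],[0,0,0],[0,0,0]], grip=[-1,-1,-1,-1])

```text
clock: 21.55
tool_pos: [0.6269, 0.1336, 0.128]
eef_rot: [0.688, 0.725, 0.0, 0.0]
contact_force: [0.0, -0.2, 0.6]
opening: 0.588
finger_force: 25.0
```

play_rows(translation=[[0,0,0.0005],[0,0,0],[0,0,0],[0,0,0],[0,0,0],[0,0,-0.01],[0,0,-0.03],[0,0,-0.04],[0,0,-0.025],[0.008,-0.019,0],[0.016,-0.038,0],[0.0205,-0.0488,0],[0.0205,-0.0488,0],[0.011,-0.026,0],[0.0052,-0.0122,0],[0,0,0]], delta_rot=[[0,0,0],[0,0,0],[0,0,0],[0,0,0],[0,0,0],[0,0,0],[0,0,0],[0,0,0],[0,0,0],[0,0,0],[0,0,0],[0,0,0],[0,0,0],[0,0,0],[0,0,0],[0,0,0]], grip=[-1,-1,0.52,0.52,0.52,0.52,0.52,0.52,0.52,1,1,1,1,1,1,1])

```text
clock: 23.55
tool_pos: [0.4302, 0.2049, 0.2326]
eef_rot: [0.688, 0.726, 0.0, 0.0]
contact_force: [0.6, 0.9, 0.5]
opening: 1.002
finger_force: 0.0
```

play_rows(translation=[[0,0,0],[0,0,0],[0,0,0],[0,0,0],[0,0,0],[0,0,0],[0,0,0],[0,0,0],[0,0,0],[0,0,0],[0,0,0]], delta_rot=[[0,0,10],[0,0,10],[0,0,10],[0,0,10],[0,0,10],[0,0,10],[0,0,10],[0,0,10],[0,0,10],[0,0,3],[0,0,0]], grip=[1,1,1,1,1,1,1,1,1,1,1])

```text
clock: 24.92
tool_pos: [0.4308, 0.2044, 0.2322]
eef_rot: [1.0, 0.0, 0.0, 0.0]
contact_force: [0.3, 0.1, -0.2]
opening: 1.0
finger_force: 0.0
```

```bash
python3 chk.py c3
```

```text
[0.4304 0.2045 0.2322] [-0.7  0.1 -0.3] 25.025
```

View pics/c3.png

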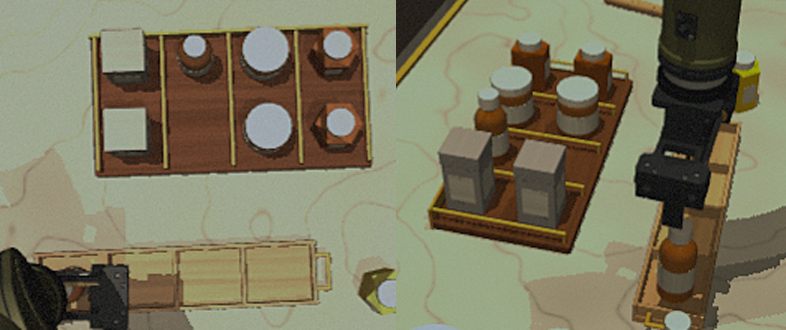

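The tin is in place (crop 130,130). The bottle is last, with the fingers closing along y.

play_rows(translation=[[0,0,0.025],[0,0,0.03],[0,0,0.022],[0,0,0.015],[0,0,0.008],[0,0,0.006],[0,0,0],[0,0,0],[0,0,0],[0,0,0],[0,0,0],[0,0,0],[0,0,0],[0,0,0]], delta_rot=[[0,0,0],[0,0,0],[0,0,0],[0,0,0],[0,0,0],[0,0,0],[0,0,0],[0,0,0],[0,0,0],[0,0,0],[0,0,0],[0,0,0],[0,0,0],[0,0,0]], grip=[1,1,1,1,1,1,1,-1,-1,-1,-1,-1,-1,-1])

```text
clock: 26.78
tool_pos: [0.4301, 0.2047, 0.1263]
eef_rot: [1.0, -0.0, 0.0, -0.0]
contact_force: [0.7, 0.4, 1.5]
opening: 0.504
finger_force: 25.0
```

play_rows(translation=[[0,0,-0.01],[0,0,-0.02],[0,0,-0.03],[0,0,-0.03],[0,0,-0.025],[0,0,-0.015],[0.0125,0.01,0],[0.03,0.024,0],[0.04,0.032,0],[0.04,0.032,0],[0.04,0.032,0],[0.027,0.021,0],[0.0125,0.01,0],[0,0,0.015],[0,0,0.03],[0,0,0.03],[0,0,0.025],[0,0,0.013],[0,0,0.007],[0,0,0]], delta_rot=[[0,0,0],[0,0,0],[0,0,0],[0,0,0],[0,0,0],[0,0,0],[0,0,0],[0,0,0],[0,0,0],[0,0,0],[0,0,0],[0,0,0],[0,0,0],[0,0,0],[0,0,0],[0,0,0],[0,0,0],[0,0,0],[0,0,0],[0,0,0]], grip=[-1,-1,-1,-1,-1,-1,-1,-1,-1,-1,-1,-1,-1,-1,-1,-1,-1,-1,-1,-1])

```text
clock: 29.28
tool_pos: [0.6318, 0.0436, 0.1361]
eef_rot: [1.0, -0.0, -0.0, 0.0]
contact_force: [1.1, -0.0, -1.3]
opening: 0.501
finger_force: 25.0
```

play_rows(translation=[[0,0,0.002],[0,0,0.002],[0,0,0.001],[0,0,0]], delta_rot=[[0,0,0],[0,0,0],[0,0,0],[0,0,0]], grip=[-1,-1,-1,-1])

```text
clock: 29.78
tool_pos: [0.6321, 0.0436, 0.1314]
eef_rot: [1.0, -0.0, 0.0, -0.0]
contact_force: [0.3, -0.4, -1.6]
opening: 0.501
finger_force: 25.0
```

play_rows(translation=[[0,0,0.0006],[0,0,0],[0,0,0],[0,0,0],[0,0,0],[0,0,-0.01],[0,0,-0.03],[0,0,-0.04],[0,0,-0.04],[-0.02,0.02,0],[-0.03,0.05,0],[-0.03,0.05,0],[-0.03,0.05,0],[-0.03,0.05,0],[-0.02,0.05,0],[0,0.04,0],[0,0.02,0],[0,0,0]], delta_rot=[[0,0,0],[0,0,0],[0,0,0],[0,0,0],[0,0,0],[0,0,0],[0,0,0],[0,0,0],[0,0,0],[0,0,0],[0,0,0],[0,0,0],[0,0,0],[0,0,0],[0,0,0],[0,0,0],[0,0,0],[0,0,0]], grip=[-1,-1,0.46,0.46,0.46,0.46,0.46,0.46,0.46,0.46,0.46,0.46,0.46,0.46,0.46,0.46,0.46,0.46])

```text
clock: 32.02
tool_pos: [0.472, -0.2871, 0.2508]
eef_rot: [1.0, -0.001, 0.0, 0.0]
contact_force: [-0.1, 0.5, 0.1]
opening: 0.732
finger_force: 0.0
```

```bash
python3 chk.py c4
```

```text
[ 0.4724 -0.2844  0.2506] [0.3 0.2 0.7] 32.125
```

View pics/c4.png

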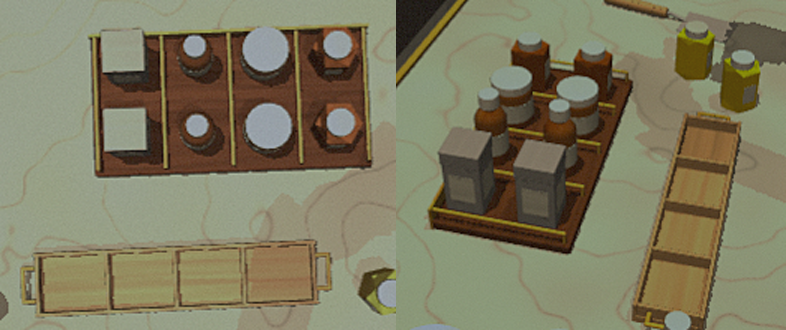

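All four pieces stand upright in their lanes, the back row at crop x = 130, 197, 268 and 340. The front row is unmoved and the carrier is empty.

```bash
python3 -c "
from plant import r
print(r.finish_job())"
```

```text
the job is handed in; nothing more can be done
None
```

All four stock pieces now stand upright behind their matching front-row pieces, the last picture shows the front row unmoved, and I handed the job in at about 32 s; no verdict came back.

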